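Take the test gauge off the air bar

TASK

One of the two outlets on the air bar carries the yellow test gauge: first make sure that outlet's valve is fully shut (lever square across the pipe; close it if it is not), then draw back the brass sleeve of its quick coupling to release the gauge, pull the gauge out, and lay it down gently, dial up, inside the grey tray. Leave the other outlet, its lever and the brass relief valve plugged into it just as they are, and do not disturb the other things on the table.

Things in the scene. Friction and masses are not known exactly. Their poses are not given: they have to be found in the camera images.
- gauge: yellow test gauge to be taken off: a booted square box 50 by 50 mm (its x, y) and 28 mm high, round white dial on top (30 mm high), about 0.12 kg. Origin: centre of its underside, 50 mm above the table at the start. A stem 19 mm thick (x = 25 to 45 mm) and a nipple 13 mm thick (45 to 84 mm) stick out of its side along +x, 15 mm above the underside. Grip the box by its sides (its y)
- gauge_nose (a point): end of the gauge's nipple (x = 84 mm, z = 15 mm of the gauge). At the start it is locked 37 mm deep in one of the two couplings, the gauge's axes parallel to that outlet's. Unlocked, a spring in the coupling pushes the gauge 8 mm out; it stays in the bore, droops about 5 deg, can swivel a little, and needs about 29 mm more pull along its -x, some 3 N, to come out
- relief: brass relief valve, 24 mm thick, 112 mm long with its nipple and pull ring, plugged into the other coupling; it stays there. Origin 15 mm below its axis, placed on its outlet as the gauge's is on its own; nipple along +x
- outlet_a: outlet of the air bar (fixed; the bar stands elsewhere each time and outlets a and b, 160 mm apart, may change places): a pipe leaving the bar along the outlet's -x, 65 mm above the table. Origin: on the table under the bar's centre line. Bar: 30 mm square section, top at 80 mm. Nickel-plated valve, x = -27 to -67 mm. Coupling mouth: x = -121 mm
- valve_a (a joint): valve lever of outlet a: 0 = fully open, along the pipe, pointing back over the bar (outlet's +x); turns anticlockwise seen from above to a stop at 1.571 = fully shut, square across the pipe (outlet's +y). Anything short of square still passes air. Stays where left; 2 to 3 N at the red grip moves it
- valve_a_pivot (a point): pivot of valve a's lever: on its vertical axis at the lever's mid-height, 107 mm above the table (x = -47 mm of the outlet)
- valve_a_tip (a point): point on valve a's red lever grip 50 mm from the pivot, at mid-height; the grip is 12 mm wide, 9 mm high, 18 to 62 mm from the pivot, with 22 mm free below it above the bar
- sleeve_a (a joint): sleeve of coupling a: 0 = forward, locked; grows as drawn back towards the bar (outlet's +x) to a stop at 0.008 m, against a spring of 8.5 N at 0 and 13 N at the stop. The nipple unlocks at about 6 mm: draw it to the stop. Once the gauge has sprung out 8 mm, its nose keeps the sleeve about 2 mm back until the nipple is pulled out; then it snaps forward by itself
- sleeve_a_grip (a point): point on the axis of the brass sleeve of coupling a where it is best pinched, 65 mm above the table; moves with it. The sleeve is 27 mm in diameter and 28 mm long (16 mm behind this point, 12 mm in front), with a 31 mm collar on its rear 4 mm; the gauge's box begins 34 mm in front of this point
- outlet_b: the other outlet of the air bar, made alike: origin, axes and sizes as for outlet a
- valve_b (a joint): valve lever of outlet b: 0 = fully open, along the pipe, pointing back over the bar (outlet's +x); turns anticlockwise seen from above to a stop at 1.571 = fully shut, square across the pipe (outlet's +y). Anything short of square still passes air. Stays where left; 2 to 3 N at the red grip moves it
- valve_b_pivot (a point): pivot of valve b's lever: on its vertical axis at the lever's mid-height, 107 mm above the table (x = -47 mm of the outlet)
- valve_b_tip (a point): point on valve b's red lever grip 50 mm from the pivot, at mid-height; the grip is 12 mm wide, 9 mm high, 18 to 62 mm from the pivot, with 22 mm free below it above the bar
- sleeve_b (a joint): sleeve of coupling b: 0 = forward, locked; grows as drawn back towards the bar (outlet's +x) to a stop at 0.008 m, against a spring of 8.5 N at 0 and 13 N at the stop. The nipple unlocks at about 6 mm: draw it to the stop. Once the gauge has sprung out 8 mm, its nose keeps the sleeve about 2 mm back until the nipple is pulled out; then it snaps forward by itself
- sleeve_b_grip (a point): point on the axis of the brass sleeve of coupling b where it is best pinched, 65 mm above the table; moves with it. The sleeve is 27 mm in diameter and 28 mm long (16 mm behind this point, 12 mm in front), with a 31 mm collar on its rear 4 mm; the gauge's box begins 34 mm in front of this point
- tray: open grey tray (fixed), 200 mm (x) by 160 mm (y) outside, walls 5 mm thick and 22 mm high, lined with black foam. Origin: centre of its underside
- tray_floor (a point): centre of the tray's foam floor, 8 mm above the table
- paste_bowl: white bowl, 90 mm across, 40 mm high; bystander, not to be disturbed
- palm_brush: wide brown palm-fibre brush, about 95 by 115 mm, 20 mm high, lying flat; origin at its handle, bristles along +x; bystander, not to be disturbed
- hake_brush: flat white-haired brush, 185 mm long, 12 mm high, lying along x; bystander, not to be disturbed
- paperweight: brass bar weight, 180 by 28 by 28 mm; bystander, not to be disturbed
- pigment_jar: amber jar, 48 mm across, 55 mm high; bystander, not to be disturbed
- airbrush: steel airbrush, 160 mm long, 24 mm high, lying along x; bystander, not to be disturbed
There are look-alikes about, which are no part of the job. What is meant by the gauge is not blue, and is the larger of those in its own colour.

How it is judged:
By the outcome, as a careful person would: the job done as asked, in the order asked, and still so for the second after the job is handed in, with the robot touching nothing.
It also fails if it takes over 58 s, if anything falls off the work surface, if the arm or the gripper's body presses on something with over 40 N, if the wrist force passes 120 N, or if a joint passes its speed limit or range.

ROBOT

A 6-joint arm with a two-finger parallel gripper is mounted at the origin on the work surface. World frame = base frame: x ahead of the robot, y to its left, z up, the work surface at z = 0. Lengths are in m, angles in rad, forces in N, time in s.
With the tool pointing down it reaches from about 0.3 to 0.75 m from the base axis. Payload 8.5 kg.
Tool frame: the origin (TCP) lies at the very end of the fingers, on their centre line; the grasp point (between the pads) lies 19 mm behind it (manip.pinch_z is the distance from the TCP to the grasp point, in m); z points along the fingers, y is the direction in which the jaws open and shut (so a half turn about z gives the same grasp; the last joint's range is limited). The gripper opens to 88 mm and grips with 3 to 60 N. Pads are 18 mm wide; open, the fingers measure 123 mm over their backs; the gripper's body (75 mm by 187 mm) begins 45 mm behind the grasp point.
Start: joints at [-1.434, 0.381, 1.297, -0, 1.464, -0.215], TCP at [0.19, -0.516, 0.239] pointing down, gripper open.
Joint ranges: [-3.11, 3.11], [-0.89, 2.33], [0.22, 2.48], [-1.42, 4.56], [0.17, 2.85], [-2.88, 2.88]. Speed limits (rad/s): [2.39, 2.39, 3.14, 3.14, 3.14, 3.14].

INTERFACE

Orientations are given as a unit quaternion [w, x, y, z].
In Python, from rig import monitor, eyes, finish_job, manip gives the robot as it stands. The module is installed in compiled form; this text tells all that it offers.
- The arm moves only by the tool send_rows, never from a script. Its arguments are lists of equal length, an entry for each row: "offset": the shift along the tool's x, y, z in mm, a list of three; "twist": the turn about the tool's z in rad; "jaw": the opening in per cent of the stroke, from 0 (shut) to 100 (fully open). A call has 1 to 8 rows; each row shifts and turns the pose as measured when the row begins, along the tool's axes as they then stand; what a row does not reach is not made up. A row lasts 1/12 s, in which the tool goes at most 41.7 mm and 7.16 degrees, less where a joint would pass 70% of its speed; a pose out of reach is approached as far as the arm can. A call with a gripper value outside its range is refused whole. The fingers move at their own pace and stop on an object; the grip force is fixed at half the most. Time passes only in rows, so rows that do not move let the fingers close. It gives the time, the measured TCP pose, the force and the opening at its end, in the units of the state.
- monitor.read_state(): the state, without advancing time (a new reading comes with each control period).
- eyes.snapshot(name): name is "scene" or "top" or "wrist"; returns a dict with "image" (480x640x3 uint8, red, green, blue), "fx", "fy", "cx", "cy" (pixels), "cam_to_world" (4x4, takes a point from camera to world coordinates). Camera axes: x right, y up, looking along -z (the intrinsics and any distortion apply to the point x, -y, -z); pixel columns grow to the right and rows downward; lengths in m; the calibration is good to about 2 mm. The wrist camera is an equidistant fisheye: a pixel r from the principal point sees the ray r / f radians off the axis. A picture is of the moment at which its call begins. There is no depth.
- finish_job(): hands the job in, once; it reports no verdict.
The state is a dict: "time_s": time; "joints": joint angles; "qvel": joint speeds; "joint_torque": joint torques, N m; "eef_pos": TCP position; "orientation": TCP orientation; "wrist_force": force on the tool from outside, world axes, zero at the start; "torque": the same for the moment, N m; "width": finger opening in m.
Only numpy, scipy, OpenCV 4.12 (cv2) and the standard library are available. Lean on these libraries where they do the work, as an engineer would, in place of code of your own. Each camera call takes 0.05 s, during which the arm holds its last target.

## Working session

There is one attempt and no reset: what is moved stays moved. The work goes in short steps, Python scripts to look and compute and a tool call to move; the robot and the scene stay as the last step left them, time stands still between calls to the robot, and variables do not carry over. Pictures are saved under pics/ and viewed, and the job is handed in when it is done.

Besides the shell and the picture viewer there is one more tool, called after ">>>" as a command line: name --pt "numbers of a row" for each row, then --argument value for the rest. send_rows: Moves the arm, as the interface text tells. Its arguments: {"type":"object","properties":{"offset":{"type":"array","items":{"type":"array","items":{"type":"number"}}},"twist":{"type":"array","items":{"type":"number"}},"jaw":{"type":"array","items":{"type":"number"}}},"required":["offset","twist","jaw"]}

```bash
mkdir -p pics
cat > h.py <<'E'
import numpy as np, cv2
from rig import monitor, eyes, manip
def snap(n,f):
    s=eyes.snapshot(n); cv2.imwrite(f'pics/{f}.png',s['image'][:,:,::-1]); np.savez(f'{f}.npz',**{k:s[k] for k in s}); return s
def load(f): return dict(np.load(f'{f}.npz'))
def ray(s,u,v,fish=False):
    a=(u-float(s['cx']))/float(s['fx']); b=(v-float(s['cy']))/float(s['fy'])
    if fish:
        r=np.hypot(a,b); k=np.sin(r)/r if r>1e-9 else 1; d=np.array([a*k,-b*k,-np.cos(r)])
    else: d=np.array([a,-b,-1.])
    T=s['cam_to_world']; return T[:3,3],T[:3,:3]@d
def onz(s,u,v,z,fish=False):
    o,d=ray(s,u,v,fish); return o+d*(z-o[2])/d[2]
def proj(s,p):
    T=s['cam_to_world']; q=T[:3,:3].T@(np.array(p)-T[:3,3]); return float(s['cx'])+float(s['fx'])*q[0]/-q[2], float(s['cy'])-float(s['fy'])*q[1]/-q[2]
E
python3 - <<'E'
from h import *
for n in ['scene','top','wrist']:
    s=snap(n,n+'0'); print(n,s['fx'],s['fy'],s['cx'],s['cy'],s['cam_to_world'].round(3).tolist(),[k for k in s])
print(monitor.read_state(), manip.pinch_z)
E
```

```text
scene 513.0963855231716 513.0963855231716 321.18214074062143 244.72484420603206 [[-0.579, -0.671, 0.462, 1.01], [0.815, -0.476, 0.33, 0.325], [-0.001, 0.568, 0.823, 1.0], [0.0, 0.0, 0.0, 1.0]] ['image', 'fx', 'fy', 'cx', 'cy', 'cam_to_world']
top 497.7536363596444 497.7536363596444 324.0771057434932 235.82032777614776 [[0.005, 0.992, -0.129, 0.369], [-1.0, 0.007, 0.016, 0.001], [0.017, 0.129, 0.992, 1.238], [0.0, 0.0, 0.0, 1.0]] ['image', 'fx', 'fy', 'cx', 'cy', 'cam_to_world']
wrist 371.64829954431775 371.64829954431775 324.66153239687077 233.53115110020508 [[0.344, 0.89, 0.3, 0.268], [-0.939, 0.327, 0.109, -0.488], [-0.001, -0.319, 0.948, 0.384], [0.0, 0.0, 0.0, 1.0]] ['image', 'fx', 'fy', 'cx', 'cy', 'cam_to_world']
{'time_s': 0.15, 'joints': array([-1.43432996e+00,  3.81043883e-01,  1.29800356e+00, -2.67282711e-05,
        1.46362600e+00, -2.15294603e-01]), 'qvel': array([ 0.0011359 , -0.00033711, -0.00349352, -0.00106194, -0.00010402,
        0.0009876 ]), 'joint_torque': array([ 1.55166370e-03, -4.38078046e+01, -2.24616998e+01,  7.13279005e-02,
        3.43384920e-02, -8.88810109e-05]), 'eef_pos': array([ 0.18946847, -0.51611264,  0.23830622]), 'orientation': array([-5.40501950e-04,  9.84572462e-01,  1.74976497e-01,  8.01743057e-06]), 'wrist_force': array([0.60341967, 0.20128037, 1.29453334]), 'torque': array([ 0.01069622, -0.01372686,  0.00949874]), 'width': 0.08814377201367529} 0.0187
```

View pics/scene0.png

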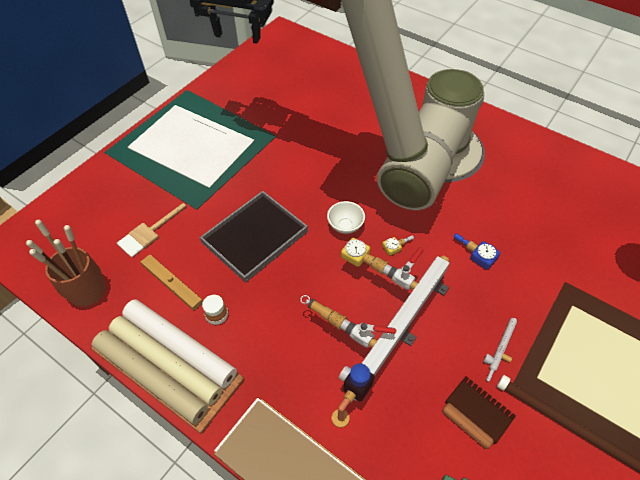

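View pics/top0.png

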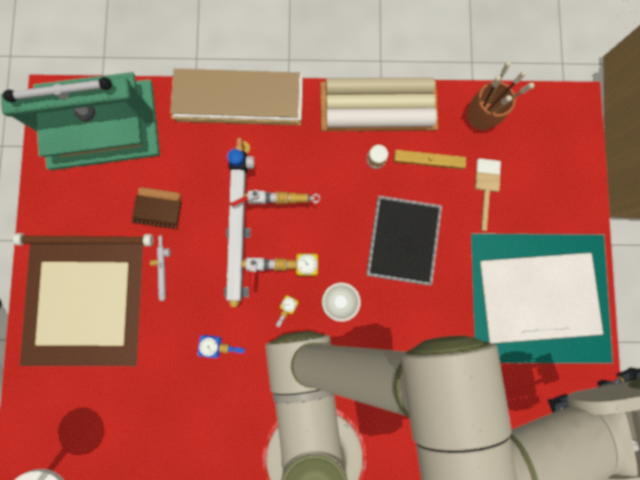

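View pics/wrist0.png

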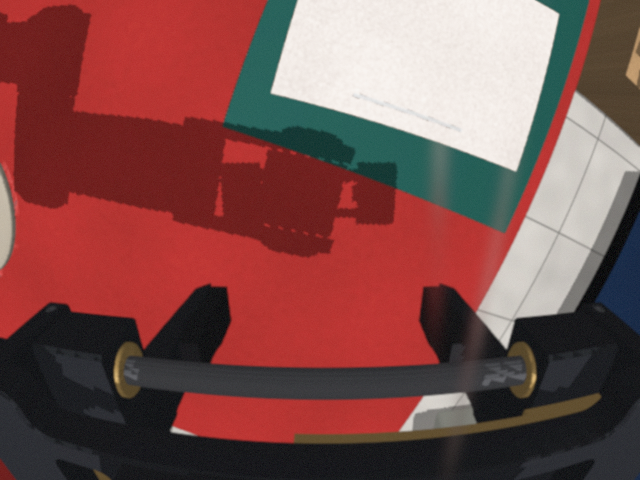

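Run:
```python
import cv2,numpy as np
a=cv2.imread('pics/top0.png')[175:335,200:360]; b=cv2.imread('pics/scene0.png')[220:380,290:450]
cv2.imwrite('pics/crop0.png',np.hstack([cv2.resize(i,(400,400),interpolation=cv2.INTER_CUBIC) for i in (a,b)]))
```

```text
(no output)
```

View pics/crop0.png

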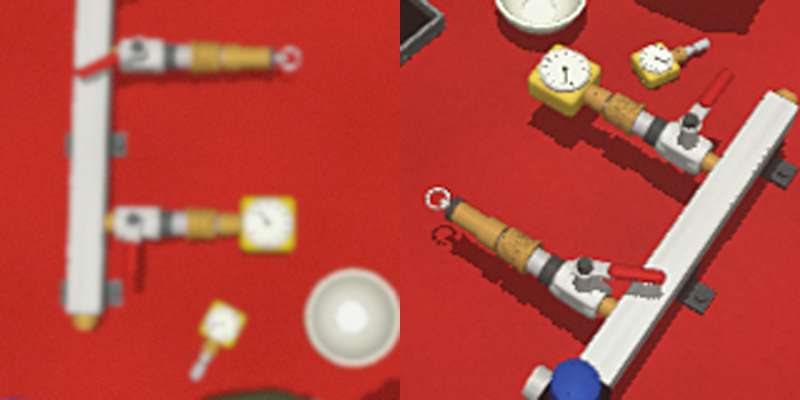

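Run:
```python
from h import *
t=load('top0'); s=load('scene0')
# dial centre z=0.08; bar ends top z=.08
P=lambda x,y:(200+x*0.4,175+y*0.4)
def pr(n,u,v,z): print(n,onz(t,u,v,z).round(4))
pr('dial',*P(268,224),.08); pr('pivot top',*P(134,221),.115); pr('levtip',*P(139,288),.107)
pr('pivB',*P(138,49),.115); pr('levBtip',*P(80,73),.107)
pr('bar near',*P(85,314),.08); pr('bar far',*P(95,5),.08)
for n,(u,v) in {'trayTL':(378,197),'TR':(441,206),'BR':(431,284),'BL':(367,275)}.items(): pr(n,u,v,.022)
pr('bowl',341,302,.04)
Q=lambda x,y:(290+(x-400)*0.4,220+y*0.4)
def ps(n,x,y,z): u,v=Q(x,y);print('S',n,onz(s,u,v,z).round(4))
ps('dial',565,68,.08); ps('pivot',690,120,.115); ps('tip',725,74,.107); ps('pivB',586,265,.115); ps('tipB',662,277,.107)
```

```text
dial [0.452  0.0215 0.08  ]
pivot top [0.4515 0.1417 0.115 ]
levtip [0.3916 0.1368 0.107 ]
pivB [0.6095 0.1417 0.115 ]
levBtip [0.5883 0.1955 0.107 ]
bar near [0.3681 0.1891 0.08  ]
bar far [0.6593 0.1878 0.08  ]
trayTL [ 0.6259 -0.1524  0.022 ]
TR [ 0.6044 -0.3095  0.022 ]
BR [ 0.4106 -0.2801  0.022 ]
BL [ 0.4316 -0.1237  0.022 ]
bowl [ 0.366  -0.0593  0.04  ]
S dial [0.4548 0.0221 0.08  ]
S pivot [0.46   0.1446 0.115 ]
S tip [0.3984 0.144  0.107 ]
S pivB [0.6178 0.1454 0.115 ]
S tipB [0.5893 0.1962 0.107 ]
```

The gauge meant is the large yellow one at top (306,264), which is plugged into a coupling and the only yellow one with a 50 mm box. The other candidates are a smaller loose yellow gauge at (288,305) and a blue one at (209,346); the relief valve is on the upper outlet (300,198). The lever on the gauge's outlet looks nearly square, so I need a closer view of it. I'll bring the wrist camera over.

```bash
cat >> h.py <<'E'
from scipy.spatial.transform import Rotation as R
def pose():
    st=monitor.read_state(); q=st['orientation']; return st['eef_pos'],R.from_quat([q[1],q[2],q[3],q[0]]),st
def plan(target,ang,n):
    """rows to bring TCP to target with tool-x at world angle ang (rad)"""
    p,r,st=pose(); x=r.as_matrix()[:,0]; a0=np.arctan2(x[1],x[0]); da=(ang-a0+np.pi)%(2*np.pi)-np.pi
    d=(np.array(target)-p)/n; tw=-da/n
    print('from',p.round(4),'a',round(a0,4),'twist/row',round(tw,4),'step',np.linalg.norm(d).round(4))
    for i in range(n):
        print(((r*R.from_euler('z',tw*i)).inv().apply(d)*1000).round(1).tolist())
E
python3 -c "
from h import *
plan([.45,.03,.26],np.pi/2,18)"
```

```text
from [ 0.1895 -0.5161  0.2383] a 0.3518 twist/row -0.0677 step 0.0336
[24.0, -23.5, -1.2]
[25.6, -21.8, -1.2]
[27.0, -20.0, -1.2]
[28.3, -18.2, -1.2]
[29.5, -16.2, -1.2]
[30.5, -14.2, -1.2]
[31.4, -12.1, -1.2]
[32.1, -9.9, -1.2]
[32.7, -7.7, -1.2]
[33.2, -5.5, -1.2]
[33.5, -3.2, -1.2]
[33.6, -1.0, -1.2]
[33.6, 1.3, -1.2]
[33.4, 3.6, -1.2]
[33.1, 5.8, -1.2]
[32.6, 8.1, -1.2]
[32.0, 10.2, -1.2]
[31.3, 12.4, -1.2]
```

>>> send_rows --pt "24 -23.5 -1" --pt "25.6 -21.8 -1" --pt "27 -20 -1" --pt "28.3 -18.2 -1" --pt "29.5 -16.2 -1" --pt "30.5 -14.2 -1" --pt "31.4 -12 -1" --pt "32 -10 -1" --twist '[-0.068, -0.068, -0.068, -0.068, -0.068, -0.068, -0.068, -0.068]' --jaw '[60, 60, 60, 60, 60, 60, 60, 60]'

```text
time_s: 0.82
eef_pos: [0.304, -0.2664, 0.2435]
orientation: [-0.003, 0.898, 0.44, 0.0]
wrist_force: [1.6, -0.2, -0.1]
width: 0.0531
```

```bash
python3 -c "
from h import *
plan([.45,.03,.26],np.pi/2,12);print(pose()[2]['width'],pose()[2]['joints'])"
```

```text
from [ 0.304  -0.2664  0.2435] a 0.9101 twist/row -0.0551 step 0.0276
[27.0, -5.6, -1.3]
[27.2, -4.1, -1.3]
[27.4, -2.6, -1.3]
[27.5, -1.1, -1.3]
[27.5, 0.5, -1.3]
[27.5, 2.0, -1.3]
[27.3, 3.5, -1.3]
[27.1, 5.0, -1.3]
[26.8, 6.5, -1.3]
[26.4, 7.9, -1.3]
[25.9, 9.4, -1.3]
[25.3, 10.8, -1.3]
0.053066393013266475 [-1.01526752e+00  1.19996500e-01  1.64806324e+00  1.18874723e-03
  1.37905598e+00 -3.54812877e-01]
```

>>> send_rows --pt "27 -5.6 -1.5" --pt "27.2 -4 -1.5" --pt "27.4 -2.6 -1.5" --pt "27.5 -1 -1.5" --pt "27.5 0.5 -1.5" --pt "27.5 2 -1.5" --pt "27.3 3.5 -1.5" --pt "27 5 -1.5" --twist '[-0.055, -0.055, -0.055, -0.055, -0.055, -0.055, -0.055, -0.055]' --jaw '[60, 60, 60, 60, 60, 60, 60, 60]'

```text
time_s: 1.48
eef_pos: [0.4012, -0.0551, 0.2569]
orientation: [-0.003, 0.773, 0.634, 0.001]
wrist_force: [0.8, -0.2, -0.6]
width: 0.0529
```

>>> send_rows --pt "26.8 6.5 -1.5" --pt "26.4 8 -1.5" --pt "26 9.4 -1.5" --pt "25 10.8 -1.5" --pt "0 0 0" --twist '[-0.055, -0.055, -0.055, -0.055, 0]' --jaw '[60, 60, 60, 60, 60]'

```text
time_s: 1.9
eef_pos: [0.4491, 0.054, 0.2634]
orientation: [-0.004, 0.692, 0.722, 0.002]
wrist_force: [-0.5, -0.0, 1.1]
width: 0.053
```

```bash
python3 -c "
from h import *
s=snap('wrist','w1'); snap('top','top1'); snap('scene','scene1')
plan([.45,.03,.26],np.pi/2,1)"
```

```text
from [0.4479 0.0507 0.2631] a 1.6054 twist/row 0.0346 step 0.0211
[-20.8, 1.4, 3.0]
```

View pics/w1.png

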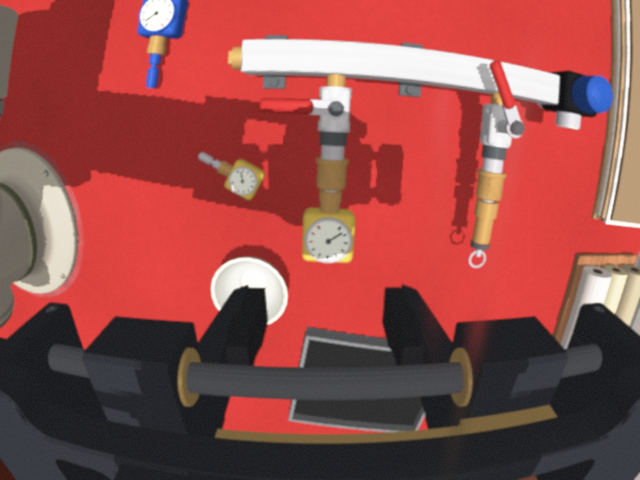

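The wrist view shows the yellow gauge dial at (328,238), its sleeve at (331,172), the valve pivot at (336,108) and the red lever running to (262,104). I'll enlarge this to measure.

Run:
```python
import cv2
a=cv2.imread('pics/w1.png')[60:270,230:390]
cv2.imwrite('pics/crop1.png',cv2.resize(a,None,fx=2.8*1,fy=2.8,interpolation=cv2.INTER_CUBIC))
b=cv2.imread('pics/w1.png')[65:140,240:360]
cv2.imwrite('pics/crop1b.png',cv2.resize(b,None,fx=6,fy=6,interpolation=cv2.INTER_CUBIC))
```

```text
(no output)
```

View pics/crop1.png

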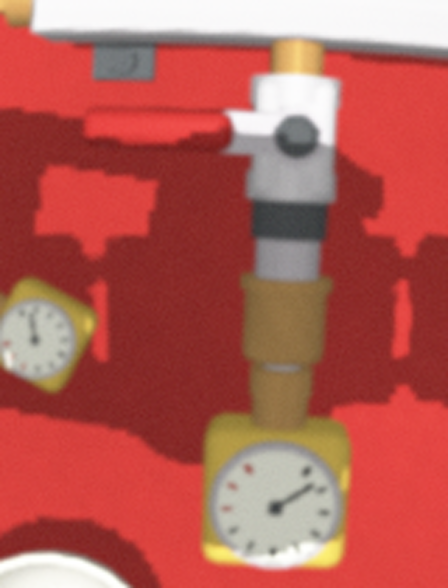

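View pics/crop1b.png

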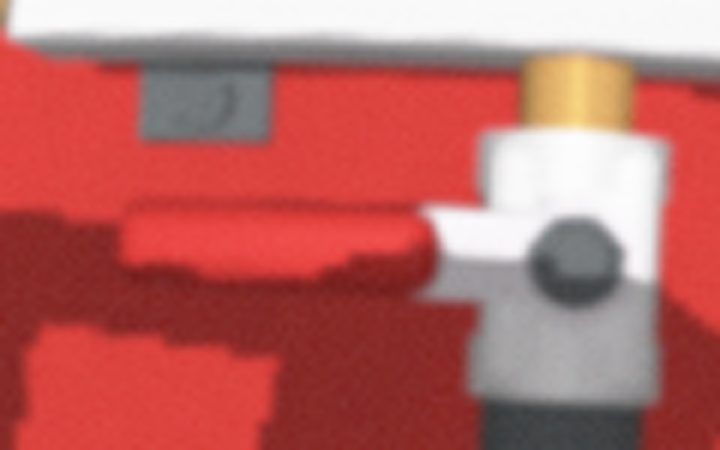

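Run:
```python
from h import *
s=load('w1')
B=lambda x,y:(240+x/6,65+y/6)
C=lambda x,y:(230+x/2.8,60+y/2.8)
def p(n,uv,z): r=onz(s,*uv,z,True); print(n,np.round(uv,1),r.round(4)); return r[:2]
l=p('grip left',B(140,240),.107); r_=p('grip right',B(420,251),.107)
for nm,a,b in (('top edge',B(150,205),B(400,209)),('bot edge',B(150,275),B(400,298))):
    x=p(nm,a,.107);y=p(nm,b,.107);d=x-y;print('angle from -X',np.degrees(np.arctan2(-d[1],-d[0])))
pv=p('pivot',B(577,258),.118)
d=l-r_; print('dir ang',np.degrees(np.arctan2(d[1],d[0])))
# axis points
m1=p('pipe brass',B(578,90),.075); dl=p('dial',C(276,507),.08)
cl=p('collar L',C(243,278),.065);cr=p('collar R',C(333,278),.065)
fl=p('front L',C(247,362),.065);fr=p('front R',C(325,362),.065)
bl=p('box nearcorner L',C(210,418),.078);br=p('boxR',C(347,418),.078)
for a,b in ((dl,(cl+cr)/2),(bl,br)): print(np.degrees(np.arctan2(*(b-a)[::-1])))
# bar bottom-edge top z .08: raw px
e1=p('bar e1',(245,70),.08); e2=p('bar e2',(480,85),.08); print(np.degrees(np.arctan2(*(e2-e1)[::-1])))
t1=p('bar t1',(245,40),.08); t2=p('bar t2',(480,58),.08); print(np.degrees(np.arctan2(*(t2-t1)[::-1])))
p('relief pivot',(516,128),.118); p('relief tip',(495,64),.107)
```

```text
grip left [263.3 105. ] [0.3954 0.1437 0.107 ]
grip right [310.  106.8] [0.4332 0.1429 0.107 ]
top edge [265.   99.2] [0.3966 0.1485 0.107 ]
top edge [306.7  99.8] [0.4304 0.1485 0.107 ]
angle from -X -0.014646907883422539
bot edge [265.  110.8] [0.3969 0.1389 0.107 ]
bot edge [306.7 114.7] [0.4308 0.1364 0.107 ]
angle from -X -4.24212335018759
pivot [336.2 108. ] [0.4539 0.1425 0.118 ]
dir ang 178.73796443860007
pipe brass [336.3  80. ] [0.4541 0.1688 0.075 ]
dial [328.6 241.1] [0.4536 0.0204 0.08  ]
collar L [316.8 159.3] [0.4395 0.0951 0.065 ]
collar R [348.9 159.3] [0.4694 0.0964 0.065 ]
front L [318.2 189.3] [0.4419 0.0666 0.065 ]
front R [346.1 189.3] [0.4683 0.0677 0.065 ]
box nearcorner L [305.  209.3] [0.4306 0.0499 0.078 ]
boxR [353.9 209.3] [0.4757 0.0518 0.078 ]
89.3777326192591
2.4218723418165706
bar e1 [245  70] [0.3734 0.1762 0.08  ]
bar e2 [480  85] [0.5863 0.1772 0.08  ]
0.2808148810675879
bar t1 [245  40] [0.3722 0.204  0.08  ]
bar t2 [480  58] [0.585 0.203 0.08 ]
-0.26363333878859985
relief pivot [516 128] [0.6074 0.1411 0.118 ]
relief tip [495  64] [0.5882 0.1947 0.107 ]
```

Pipe yaw comes out at about 0°. The lever is square to within 1–2° of measurement error, possibly a hair short. I'll nudge it against its stop with closed fingers at the grip, since a small shortfall would still pass air.

```bash
python3 -c "
from h import *
plan([.402,.19,.16],np.pi/2,6)"
```

```text
from [0.4479 0.0507 0.2631] a 1.6054 twist/row 0.0058 step 0.0299
[23.4, -6.8, 17.4]
[23.3, -6.9, 17.4]
[23.3, -7.0, 17.4]
[23.2, -7.2, 17.4]
[23.2, -7.3, 17.4]
[23.2, -7.4, 17.4]
```

>>> send_rows --pt "24 -7 17" --pt "24 -7 17" --pt "24 -7 17" --pt "24 -7 17" --pt "24 -7 17" --pt "23 -7.5 17" --pt "0 0 0" --twist '[0.006, 0.006, 0.006, 0.006, 0.006, 0.006, 0]' --jaw '[0, 0, 0, 0, 0, 0, 0]'

```text
time_s: 2.63
eef_pos: [0.4017, 0.1891, 0.1583]
orientation: [-0.001, 0.716, 0.698, 0.001]
wrist_force: [0.2, -0.2, -0.7]
width: 0.0084
```

```bash
python3 -c "
from h import *
plan([.402,.185,.098],np.pi/2,4);snap('wrist','w2')"
```

```text
from [0.4017 0.1891 0.1583] a 1.5446 twist/row -0.0066 step 0.0151
[-1.1, 0.1, 15.1]
[-1.1, 0.1, 15.1]
[-1.1, 0.1, 15.1]
[-1.1, 0.1, 15.1]
```

View pics/w2.png

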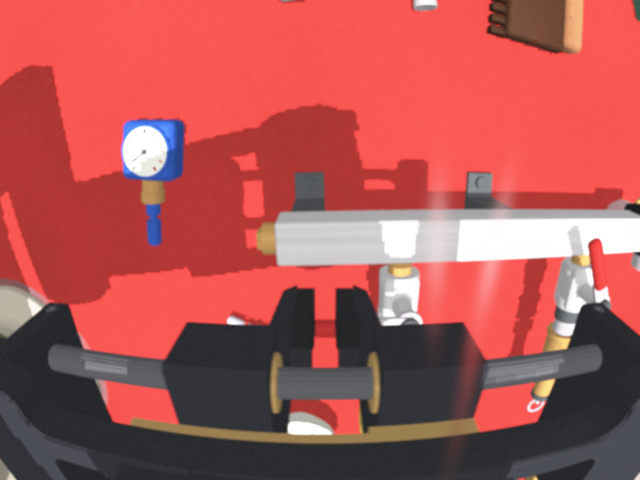

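The closed fingers sit over the bar edge, with the red lever visible between and in front of them at (325,327). I'll descend to z=0.098 and then press towards -y.

>>> send_rows --pt "-1 0 15" --pt "-1 0 15" --pt "-1 0 15" --pt "-1 0 14" --pt "-7 0 1" --pt "-7 0 0" --twist '[-0.006, -0.006, -0.006, -0.006, 0, 0]' --jaw '[0, 0, 0, 0, 0, 0]'

```text
time_s: 3.18
eef_pos: [0.4078, 0.1618, 0.1021]
orientation: [0.003, 0.711, 0.703, 0.004]
wrist_force: [-0.3, 0.1, -0.1]
width: 0.0006
```

>>> send_rows --pt "-4 0 0" --pt "-3 0 0" --pt "-2 0 0" --twist '[0, 0, 0]' --jaw '[0, 0, 0]'

```text
time_s: 3.43
eef_pos: [0.4079, 0.1589, 0.1032]
orientation: [-0.006, 0.716, 0.698, 0.014]
wrist_force: [4.0, 26.8, -16.3]
width: 0.0008
```

>>> send_rows --pt "0 0 0" --twist '[0]' --jaw '[0]'

```text
time_s: 3.52
eef_pos: [0.4079, 0.1597, 0.1037]
orientation: [-0.008, 0.716, 0.698, 0.016]
wrist_force: [-0.1, 2.3, -1.5]
width: 0.0003
```

```bash
python3 -c "
from h import *
s=snap('scene','scene2'); cv2.imwrite('pics/c2.png',cv2.resize(s['image'][210:330,330:490,::-1],None,fx=4,fy=4,interpolation=2));snap('wrist','w3');print(pose()[0],pose()[2]['wrist_force'])"
```

```text
[0.40789288 0.15928197 0.10393151] [-1.57729812 11.45009366 -6.20914418]
```

View pics/c2.png

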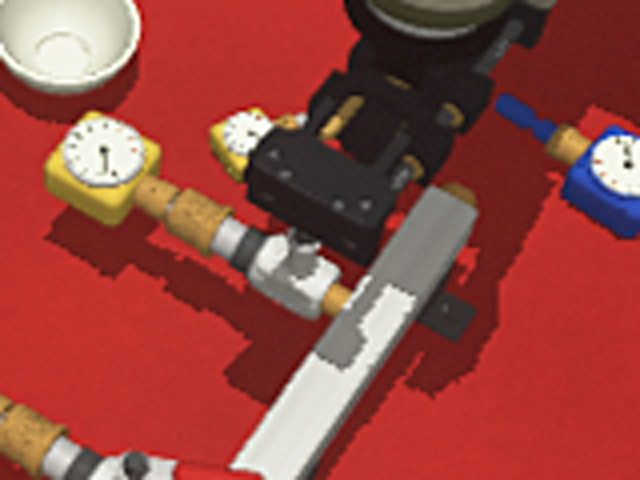

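View pics/w3.png

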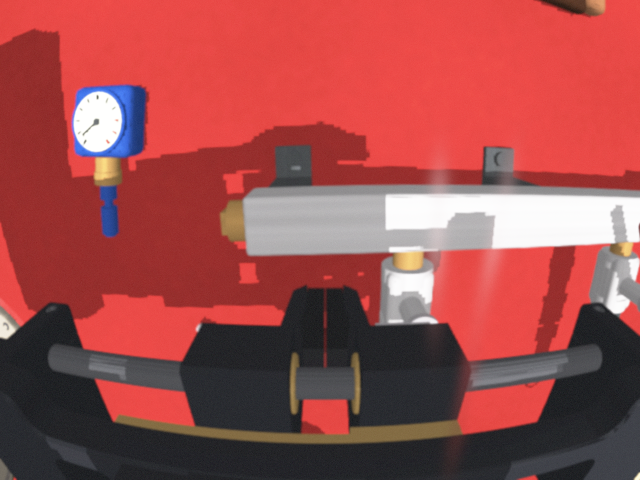

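Contact came at y=0.159 and the force rose to 27 N without further motion, so the lever is against its stop. I'll back off, rise, and look at it again.

>>> send_rows --pt "8 0 0" --pt "6 0 -5" --pt "0 0 -30" --pt "0 0 -30" --pt "-20 0 -30" --pt "-30 10 -30" --pt "-30 10 -10" --pt "-30 10 0" --twist '[0, 0, 0, 0, 0, 0, 0, 0]' --jaw '[0, 0, 0, 30, 60, 60, 60, 60]'

```text
time_s: 4.28
eef_pos: [0.4329, 0.0569, 0.2501]
orientation: [-0.002, 0.715, 0.699, 0.018]
wrist_force: [0.7, -0.1, 0.6]
width: 0.0314
```

>>> send_rows --pt "-18 10 0" --pt "0 0 0" --twist '[0, 0]' --jaw '[60, 60]'

```text
time_s: 4.45
eef_pos: [0.4443, 0.0328, 0.2539]
orientation: [0.002, 0.717, 0.697, 0.02]
wrist_force: [-0.5, 0.4, -1.2]
width: 0.0449
```

Run:
```python
from h import *
s=snap('wrist','w4'); p,r,st=pose(); print(p,r.as_matrix().round(3).tolist())
cv2.imwrite('pics/c4.png',cv2.resize(s['image'][40:240,230:430,::-1],None,fx=3,fy=3,interpolation=2))
```

```text
[0.4435117  0.03405006 0.25380873] [[0.028, 0.999, 0.03], [0.999, -0.029, 0.025], [0.026, 0.029, -0.999]]
```

View pics/c4.png

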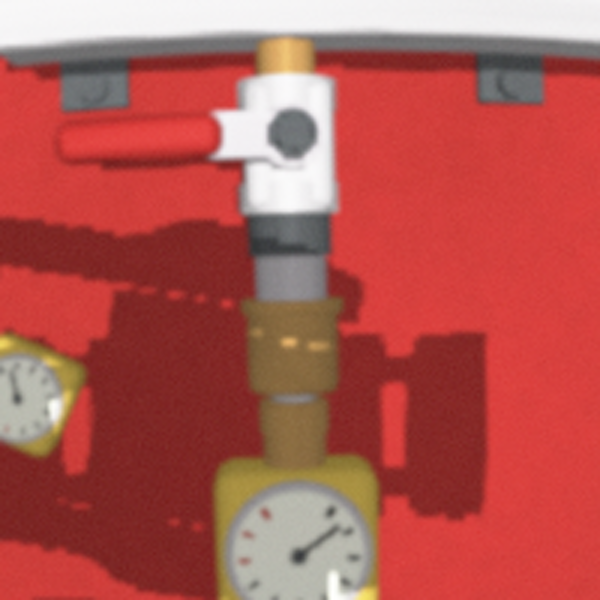

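Run:
```python
from h import *
s=load('w4')
C=lambda x,y:(230+x/3-.33,40+y/3-.33)
def p(n,uv,z): r=onz(s,*uv,z,True); print(n,r.round(4)); return r[:2]
a=lambda d:round(np.degrees(np.arctan2(d[1],d[0])),2)
for n,A,B in (('top',(75,122),(205,114)),('bot',(75,161),(205,157)),('mid',(64,141),(215,136)),('white bot?',(222,160),(240,160))):
    x=p(n,C(*A),.107);y=p(n,C(*B),.107);print('   dir',a(x-y))
p('pivot',C(292,133),.118)
dl=p('dial',C(299,555),.08)
c1=p('collarL',C(242,305),.065);c2=p('collarR',C(345,305),.065)
f1=p('frontL',C(250,388),.065);f2=p('frontR',C(340,388),.065)
v1=p('valveL',C(240,85),.07);v2=p('valveR',C(337,85),.07)
b1=p('boxL',C(215,480),.07);b2=p('boxR',C(378,480),.07)
print(a((v1+v2)/2-dl),a((c1+c2)/2-dl))
e1=p('bar',C(20,57),.05);
```

```text
top [0.3972 0.1484 0.107 ]
top [0.4312 0.1485 0.107 ]
   dir -179.92
bot [0.3968 0.138  0.107 ]
bot [0.4308 0.137  0.107 ]
   dir 178.37
mid [0.3941 0.1436 0.107 ]
mid [0.4336 0.1425 0.107 ]
   dir 178.45
white bot? [0.4352 0.136  0.107 ]
white bot? [0.4399 0.1358 0.107 ]
   dir 177.75
pivot [0.4531 0.1415 0.118 ]
dial [0.4532 0.0209 0.08  ]
collarL [0.4387 0.0953 0.065 ]
collarR [0.4696 0.0943 0.065 ]
frontL [0.4403 0.0699 0.065 ]
frontR [0.4676 0.069  0.065 ]
valveL [0.4403 0.1614 0.07  ]
valveR [0.4686 0.1607 0.07  ]
boxL [0.4286 0.0427 0.07  ]
boxR [0.4783 0.041  0.07  ]
89.49 89.23
bar [0.3716 0.1781 0.05  ]
```

The lever points 178.5° with the pipe at about 89.3°. It is unchanged after the push, so it is square and on its stop. The sleeve grip point is at about (0.4538, 0.080, 0.065).

```bash
python3 -c "
from h import *
plan([.4544,.0795,.12],np.radians(89.2),4)"
```

```text
from [0.4435 0.0341 0.2538] a 1.5427 twist/row -0.0035 step 0.0354
[10.6, 1.4, 33.8]
[10.6, 1.4, 33.8]
[10.5, 1.5, 33.8]
[10.5, 1.5, 33.8]
```

>>> send_rows --pt "10.6 1.4 33" --pt "10.6 1.4 33" --pt "10.6 1.5 33" --pt "10.5 1.5 33" --pt "0 0 0" --twist '[-0.004, -0.004, -0.004, -0.004, 0]' --jaw '[65, 65, 65, 65, 65]'

```text
time_s: 4.92
eef_pos: [0.4544, 0.0831, 0.1241]
orientation: [0.006, 0.712, 0.702, 0.022]
wrist_force: [-1.0, 0.4, -0.9]
width: 0.0572
```

```bash
python3 -c "
from h import *
plan([.4544,.0800,.048],np.radians(89.2),3);snap('wrist','w5');print(pose()[1].as_matrix()[:,2])"
```

```text
from [0.4544 0.0831 0.1241] a 1.5573 twist/row 0.0002 step 0.0254
[-1.6, -1.0, 25.3]
[-1.6, -1.0, 25.3]
[-1.6, -1.0, 25.3]
[ 0.04377633  0.0225516  -0.99878679]
```

View pics/w5.png

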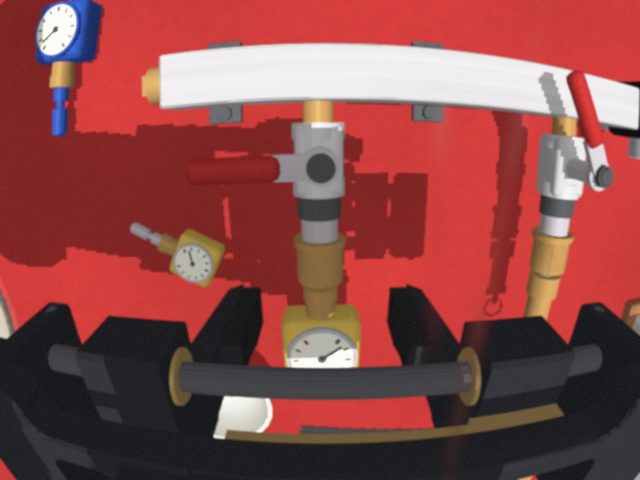

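Open fingers straddle the axis: the sleeve is at (320,262), the finger tips are at about (245,300) and (405,300), and the pick is clear of the small gauge at (197,258). Descending.

>>> send_rows --pt "-1.6 -1 25" --pt "-1.6 -1 25" --pt "-1.4 -0.8 25" --pt "0 0 0" --twist '[0, 0, 0, 0]' --jaw '[65, 65, 65, 65]'

```text
time_s: 5.3
eef_pos: [0.46, 0.08, 0.0585]
orientation: [0.013, 0.71, 0.703, 0.028]
wrist_force: [-1.4, 0.1, -0.8]
width: 0.0573
```

```bash
python3 -c "
from h import *
plan([.4544,.0800,.048],np.radians(89.2),1);s=snap('scene','s6');snap('wrist','w6');print(pose()[1].as_matrix()[:,2])
cv2.imwrite('pics/c6.png',cv2.resize(s['image'][210:330,330:490,::-1],None,fx=4,fy=4,interpolation=2))"
```

```text
from [0.46   0.08   0.0585] a 1.5609 twist/row 0.0041 step 0.0119
[-0.3, -6.2, 10.2]
[ 0.06275213  0.0207059  -0.99781433]
```

View pics/c6.png

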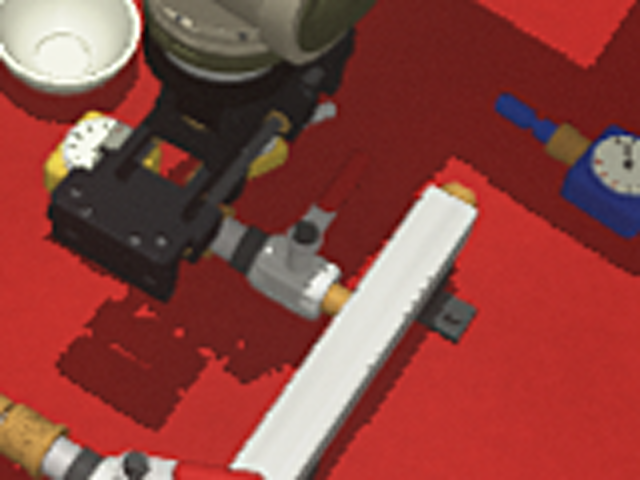

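View pics/w6.png

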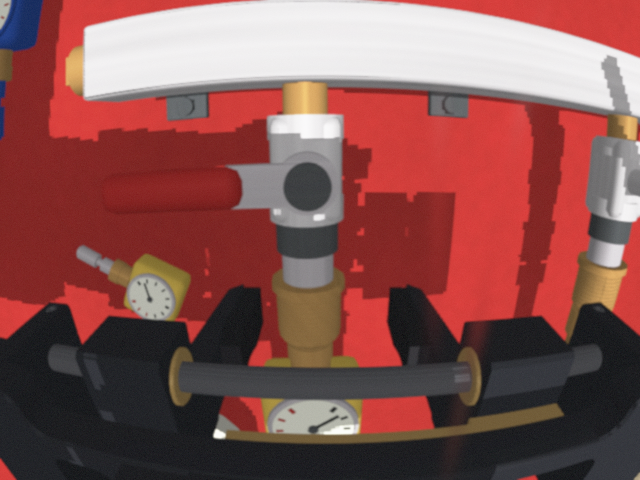

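The tool is tilting slowly: its z axis leaned from 0 to 3.6° along +x over these moves. I need to understand that before gripping, so I'll test a few null rows.

>>> send_rows --pt "0 0 0" --pt "0 0 0" --pt "0 0 0" --pt "0 0 0" --twist '[0, 0, 0, 0]' --jaw '[65, 65, 65, 65]'

```text
time_s: 5.73
eef_pos: [0.4645, 0.0798, 0.0683]
orientation: [0.019, 0.71, 0.703, 0.033]
wrist_force: [0.5, -0.4, -0.3]
width: 0.0574
```

```bash
cat > st.py <<'E'
from h import *
p,r,st=pose(); m=r.as_matrix(); print(p.round(4),'xang',np.degrees(np.arctan2(m[1,0],m[0,0])).round(2),'z',m[:,2].round(4),'q',st['joints'].round(4),'F',st['wrist_force'].round(1),'w',round(st['width'],4),'t',st['time_s'])
E
python3 st.py
```

```text
[0.4645 0.0798 0.0683] xang 89.45 z [ 0.0735  0.0197 -0.9971] q [-0.0965  0.4361  1.8082  0.0363  0.8263 -0.1099] F [ 0.5 -0.4 -0.3] w 0.0574 t 5.7333
```

>>> send_rows --pt "0 -6 -20" --pt "0 0 -20" --pt "0 0 0" --twist '[0, 0, 0]' --jaw '[65, 65, 65]'

```text
time_s: 5.98
eef_pos: [0.4555, 0.079, 0.1103]
orientation: [0.019, 0.71, 0.703, 0.033]
wrist_force: [0.5, 0.3, -0.7]
width: 0.0572
```

```bash
python3 st.py
```

```text
[0.4555 0.079  0.1103] xang 89.46 z [ 0.0742  0.0196 -0.997 ] q [-0.1003  0.3531  1.7811  0.0335  0.9357 -0.109 ] F [ 0.5  0.3 -0.7] w 0.0572 t 5.9833
```

>>> send_rows --pt "0 0 0" --pt "0 0 0" --pt "0 0 0" --pt "0 0 0" --twist '[0, 0, 0, 0]' --jaw '[65, 65, 65, 65]'

```text
time_s: 6.32
eef_pos: [0.4553, 0.079, 0.1098]
orientation: [0.019, 0.71, 0.703, 0.034]
wrist_force: [0.5, 0.2, 0.2]
width: 0.057
```

```bash
python3 st.py; python3 -c "
from h import *
print(pose()[2]['joint_torque'],pose()[2]['qvel'])"
```

```text
[0.4553 0.079  0.1098] xang 89.46 z [ 0.0749  0.0195 -0.997 ] q [-0.1003  0.3534  1.7825  0.0335  0.9333 -0.109 ] F [0.5 0.2 0.2] w 0.057 t 6.3167
[ 2.41582253e-02 -3.64770627e+01 -1.63125139e+01  1.24940034e-01
 -1.62476166e-01  6.20542938e-03] [-0.00156303  0.01044039  0.00680403 -0.00058419 -0.00725504  0.00228611]
```

```bash
python3 -c "
from h import *
snap('scene','s7'); a=cv2.imread('pics/s6.png')[0:330,200:520];b=cv2.imread('pics/s7.png')[0:330,200:520]
cv2.imwrite('pics/c7.png',cv2.resize(np.hstack([a,b]),(800,412)))";python3 st.py
```

```text
[0.4553 0.0791 0.1098] xang 89.46 z [ 0.0746  0.0196 -0.997 ] q [-0.1003  0.3536  1.7826  0.0335  0.9334 -0.109 ] F [-0.1  0.2 -0.2] w 0.0573 t 6.3667
```

View pics/c7.png

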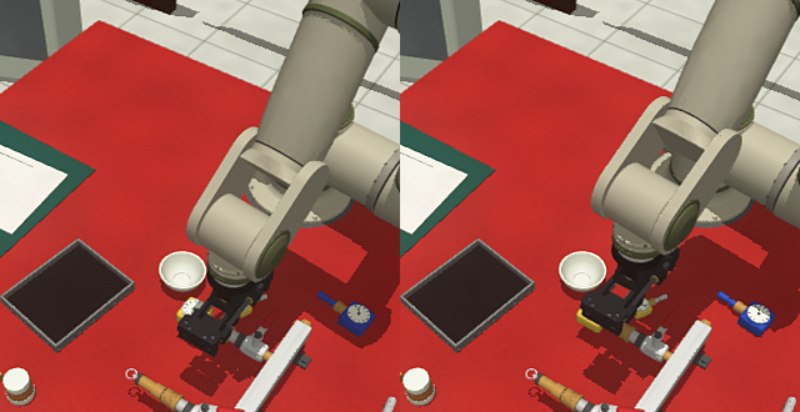

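>>> send_rows --pt "0 0 12" --pt "0 0 12" --pt "0 0 0" --twist '[0, 0, 0]' --jaw '[65, 65, 65]'

```text
time_s: 6.62
eef_pos: [0.4571, 0.0795, 0.0841]
orientation: [0.019, 0.71, 0.703, 0.033]
wrist_force: [0.6, -0.5, -0.8]
width: 0.0572
```

```bash
python3 st.py
```

```text
[0.4571 0.0795 0.0841] xang 89.46 z [ 0.0736  0.0196 -0.9971] q [-0.0987  0.3989  1.8094  0.0353  0.8623 -0.1105] F [ 0.6 -0.5 -0.8] w 0.0572 t 6.6167
```

>>> send_rows --pt "0 -2 8" --pt "0 0 8" --pt "0 0 0" --twist '[0, 0, 0]' --jaw '[65, 65, 65]'

```text
time_s: 6.87
eef_pos: [0.4562, 0.0799, 0.067]
orientation: [0.018, 0.71, 0.703, 0.033]
wrist_force: [-0.8, -0.1, 1.0]
width: 0.0573
```

```bash
python3 st.py
```

```text
[0.4562 0.0799 0.067 ] xang 89.45 z [ 0.0717  0.0199 -0.9972] q [-0.0981  0.4286  1.8301  0.0369  0.8138 -0.1122] F [-0.8 -0.1  1. ] w 0.0573 t 6.8667
```

>>> send_rows --pt "0 -1 6" --pt "0 0 6" --twist '[0, 0]' --jaw '[65, 65]'

```text
time_s: 7.03
eef_pos: [0.4567, 0.0801, 0.0551]
orientation: [0.019, 0.71, 0.703, 0.033]
wrist_force: [1.2, -0.5, -0.9]
width: 0.0576
```

```bash
python3 st.py;  python3 -c "
from h import *
print(pose()[2]['joint_torque'])"
```

```text
[0.4567 0.0801 0.0551] xang 89.46 z [ 0.0732  0.0197 -0.9971] q [-0.0975  0.4504  1.8426  0.0381  0.7778 -0.1135] F [ 1.2 -0.5 -0.9] w 0.0576 t 7.0333
[-7.99146364e-02 -3.92872882e+01 -1.35200885e+01  1.00034242e-01
  1.07882931e-01  1.32625055e-02]
```

>>> send_rows --pt "0 0 0" --pt "0 0 0" --twist '[0, 0]' --jaw '[65, 65]'

```text
time_s: 7.2
eef_pos: [0.4565, 0.0801, 0.0542]
orientation: [0.018, 0.71, 0.703, 0.033]
wrist_force: [-0.0, -0.9, -0.1]
width: 0.0571
```

```bash
python3 st.py;  python3 -c "
from h import *
print(pose()[2]['joint_torque'])"
```

```text
[0.4565 0.0801 0.0542] xang 89.46 z [ 0.0719  0.0198 -0.9972] q [-0.0975  0.4523  1.8431  0.0382  0.7768 -0.1135] F [-0.  -0.9 -0.1] w 0.0571 t 7.2
[-2.10048817e-02 -3.78309488e+01 -1.29554906e+01  1.09821581e-01
 -1.94072127e-01  4.12392779e-03]
```

Now it holds steadily under null rows with no drift, about 4° tilted across the jaw direction, which a round sleeve tolerates. Going 6 mm lower, then pinching.

>>> send_rows --pt "0 -1.5 6" --pt "0 0 0" --pt "0 0 0" --pt "0 0 0" --pt "0 0 0" --pt "0 0 0" --pt "0 0 0" --twist '[0, 0, 0, 0, 0, 0, 0]' --jaw '[65, 50, 20, 20, 20, 20, 20]'

```text
time_s: 7.78
eef_pos: [0.4549, 0.0803, 0.0479]
orientation: [0.018, 0.71, 0.703, 0.032]
wrist_force: [0.2, 0.9, -1.9]
width: 0.0261
```

```bash
python3 st.py; python3 -c "
from h import *
snap('wrist','w8')"
```

```text
[0.4549 0.0803 0.0479] xang 89.47 z [ 0.0712  0.0197 -0.9973] q [-0.0974  0.4623  1.8532  0.0387  0.7574 -0.1146] F [ 0.2  0.9 -1.9] w 0.0261 t 7.7833
```

View pics/w8.png

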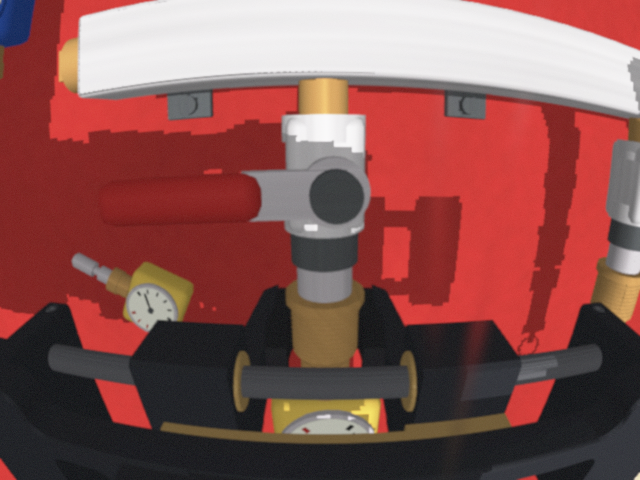

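The sleeve is pinched at a 26 mm opening. Drawing it back along +y.

>>> send_rows --pt "4 0 0" --pt "4 0 0" --pt "4 0 0" --twist '[0, 0, 0]' --jaw '[20, 20, 20]'

```text
time_s: 8.08
eef_pos: [0.4551, 0.0888, 0.0481]
orientation: [0.02, 0.71, 0.704, 0.03]
wrist_force: [-4.6, -36.3, 1.6]
width: 0.0263
```

```bash
python3 st.py; python3 -c "
from h import *
snap('wrist','w9')"
```

```text
[0.4551 0.0888 0.0481] xang 89.55 z [ 0.0705  0.0127 -0.9974] q [-0.0734  0.4646  1.847   0.0259  0.7607 -0.0832] F [ -4.6 -36.3   1.6] w 0.0263 t 8.0833
```

View pics/w9.png

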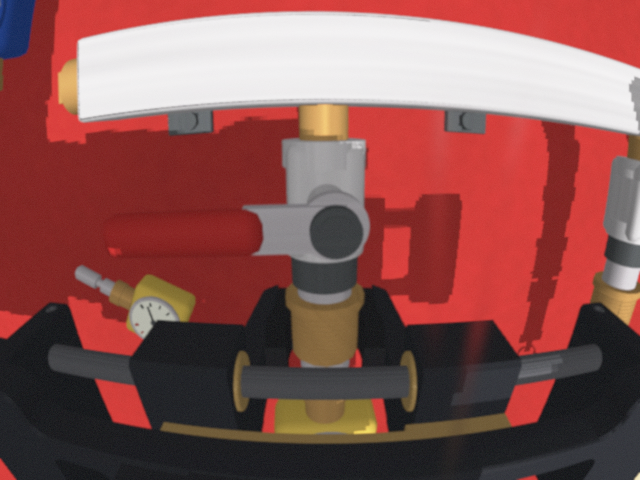

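The sleeve reached its stop (8.5 mm, force climbing). The bright nipple now showing at (325,375) means the gauge has sprung out. Releasing and rising.

>>> send_rows --pt "-1 0 0" --pt "0 0 0" --pt "0 0 0" --pt "0 0 0" --pt "0 0 -12" --pt "0 0 -20" --pt "-10 0 -20" --pt "-20 0 -10" --twist '[0, 0, 0, 0, 0, 0, 0, 0]' --jaw '[20, 65, 65, 65, 65, 65, 75, 80]'

```text
time_s: 8.8
eef_pos: [0.45, 0.0571, 0.1101]
orientation: [0.02, 0.708, 0.705, 0.027]
wrist_force: [1.2, 0.2, 0.5]
width: 0.0685
```

```bash
python3 st.py
```

```text
[0.45   0.0571 0.1101] xang 89.76 z [ 0.0666  0.0098 -0.9977] q [-0.147   0.3439  1.7975  0.0242  0.9359 -0.1561] F [1.2 0.2 0.5] w 0.0685 t 8.8
```

>>> send_rows --pt "-15 0 -25" --pt "-15 0 -25" --pt "-5 0 -10" --pt "0 0 0" --twist '[0, 0, 0, 0]' --jaw '[80, 80, 80, 80]'

```text
time_s: 9.13
eef_pos: [0.4461, 0.019, 0.1745]
orientation: [0.022, 0.708, 0.705, 0.029]
wrist_force: [0.1, 1.1, -0.4]
width: 0.0707
```

```bash
python3 st.py; python3 -c "
from h import *
s=snap('wrist','w10');t=snap('scene','s10')
cv2.imwrite('pics/c10.png',np.hstack([cv2.resize(s['image'][40:340,180:480,::-1],(400,400)),cv2.resize(t['image'][220:320,320:420,::-1],(400,400))]))"
```

```text
[0.4461 0.019  0.1745] xang 89.75 z [ 0.0708  0.0096 -0.9974] q [-0.2389  0.2379  1.7211  0.0291  1.1161 -0.2461] F [ 0.1  1.1 -0.4] w 0.0707 t 9.1333
```

View pics/c10.png

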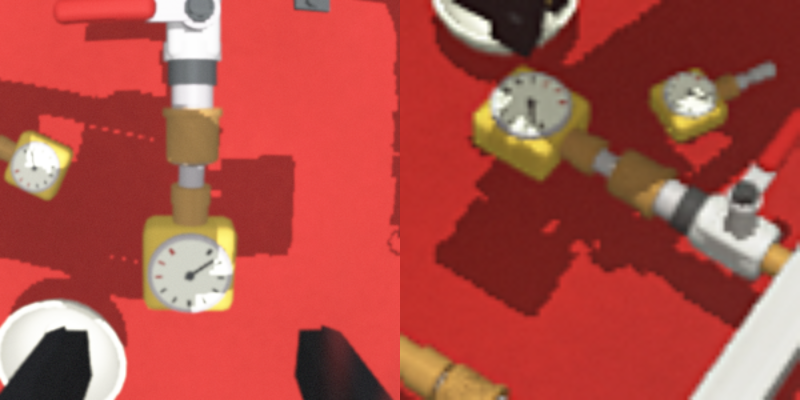

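The gauge is released and drooping, with its nipple showing. Locating the box for the grasp.

Run:
```python
from h import *
s=load('w10'); C=lambda x,y:(180+x*.75,40+y*.75)
for n,A,z in (('dial',(189,273),.075),('boxL',(144,250),.07),('boxR',(236,250),.07),('backL',(146,218),.074),('backR',(234,218),.074),('frontL',(147,308),.068),('frontR',(234,308),.068),('neck',(191,190),.064),('sleeve front L',(167,158),.065),('sf R',(217,158),.065)):
    print(n,onz(s,*C(*A),z,True).round(4))
plan([.4535,.0125,.10],np.radians(89.5),3)
```

```text
dial [0.4509 0.0122 0.075 ]
boxL [0.4275 0.024  0.07  ]
boxR [0.4766 0.0227 0.07  ]
backL [0.4292 0.0423 0.074 ]
backR [0.4746 0.0413 0.074 ]
frontL [ 0.4278 -0.0104  0.068 ]
frontR [ 0.4766 -0.0121  0.068 ]
neck [0.453  0.0546 0.064 ]
sleeve front L [0.4406 0.0719 0.065 ]
sf R [0.4666 0.0715 0.065 ]
from [0.4454 0.0199 0.1725] a 1.5672 twist/row 0.0017 step 0.0245
[-2.7, 1.1, 24.3]
[-2.7, 1.1, 24.3]
[-2.7, 1.1, 24.3]
```

>>> send_rows --pt "-3 1.1 24" --pt "-3 1.1 24" --pt "-2 1.1 22" --pt "0 0 0" --twist '[0, 0, 0, 0]' --jaw '[80, 80, 80, 80]'

```text
time_s: 9.57
eef_pos: [0.4528, 0.0153, 0.098]
orientation: [0.019, 0.707, 0.706, 0.028]
wrist_force: [0.0, 0.5, -0.3]
width: 0.0709
```

```bash
python3 st.py; python3 -c "
from h import *
plan([.4535,.014,.05],np.radians(89.5),4)
s=snap('wrist','w11')"
```

```text
[0.4528 0.0153 0.098 ] xang 89.94 z [ 0.0663  0.0119 -0.9977] q [-0.2444  0.3632  1.8144  0.0352  0.9028 -0.2639] F [ 0.   0.5 -0.3] w 0.0709 t 9.5667
from [0.4528 0.0153 0.098 ] a 1.5698 twist/row 0.0019 step 0.012
[-0.5, -0.6, 12.0]
[-0.5, -0.6, 12.0]
[-0.5, -0.6, 12.0]
[-0.5, -0.6, 12.0]
```

View pics/w11.png

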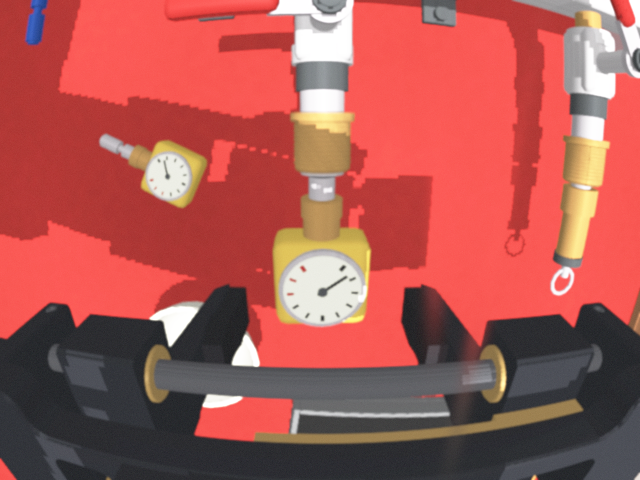

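The gauge box (275–368, 230–325) lies centred between the open fingers. Descending and closing.

>>> send_rows --pt "-0.5 -0.6 12" --pt "-0.5 -0.6 12" --pt "-0.5 -0.6 12" --pt "0 -0.6 11" --pt "0 0 0" --twist '[0, 0, 0, 0, 0]' --jaw '[80, 80, 80, 80, 80]'

```text
time_s: 10.03
eef_pos: [0.4548, 0.017, 0.0535]
orientation: [0.02, 0.706, 0.707, 0.029]
wrist_force: [-0.3, 0.9, -0.1]
width: 0.0703
```

```bash
python3 st.py
```

```text
[0.4548 0.017  0.0535] xang 90.14 z [ 0.0693  0.0122 -0.9975] q [-0.24    0.4446  1.863   0.0407  0.7699 -0.2704] F [-0.3  0.9 -0.1] w 0.0703 t 10.0333
```

>>> send_rows --pt "-2 -1 5" --pt "0 0 0" --pt "0 0 0" --pt "0 0 0" --pt "0 0 0" --pt "0 0 0" --pt "0 0 0" --twist '[0, 0, 0, 0, 0, 0, 0]' --jaw '[80, 60, 50, 45, 45, 45, 45]'

```text
time_s: 10.62
eef_pos: [0.4548, 0.0156, 0.0514]
orientation: [0.022, 0.705, 0.708, 0.03]
wrist_force: [-0.8, 1.9, -2.4]
width: 0.0505
```

```bash
python3 st.py; python3 -c "
from h import *
s=snap('wrist','w12')"
```

```text
[0.4548 0.0156 0.0514] xang 90.25 z [ 0.0722  0.0116 -0.9973] q [-0.2431  0.4478  1.8673  0.0416  0.7596 -0.2763] F [-0.8  1.9 -2.4] w 0.0505 t 10.6167
```

View pics/w12.png

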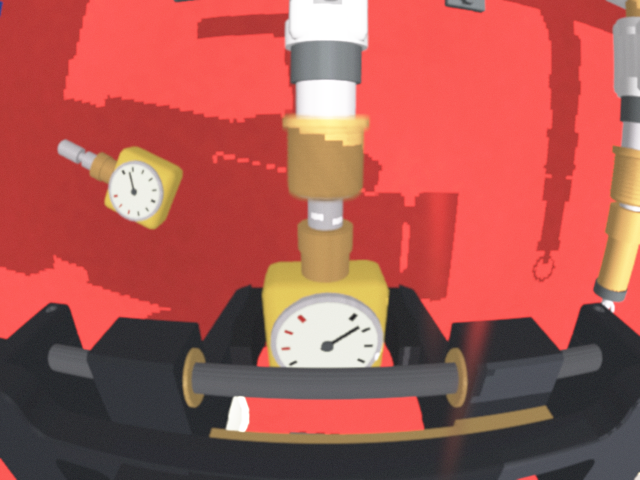

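Gripped at 50.5 mm. Pulling straight out along -y.

>>> send_rows --pt "-5 0 0" --pt "-6 0 0" --pt "-6 0 0" --pt "-6 0 0" --pt "-6 0 0" --pt "-6 0 0" --twist '[0, 0, 0, 0, 0, 0]' --jaw '[45, 45, 45, 45, 45, 45]'

```text
time_s: 11.17
eef_pos: [0.4548, -0.0191, 0.0509]
orientation: [0.02, 0.705, 0.708, 0.031]
wrist_force: [0.8, -0.2, -1.1]
width: 0.0505
```

```bash
python3 st.py; python3 -c "
from h import *
s=snap('wrist','w13')"
```

```text
[ 0.4548 -0.0191  0.0509] xang 90.28 z [ 0.0723  0.0151 -0.9973] q [-0.3245  0.4492  1.8668  0.0542  0.7625 -0.3668] F [ 0.8 -0.2 -1.1] w 0.0505 t 11.1667
```

View pics/w13.png

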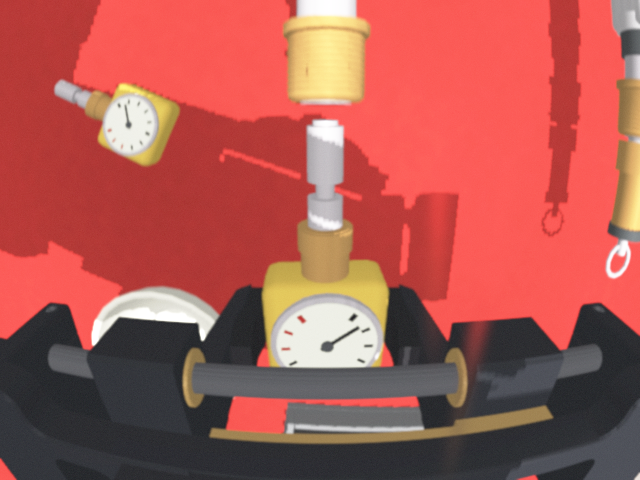

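The nipple is clear of the coupling: the nose is at (325,125) and the sleeve front at (327,102). Lifting.

>>> send_rows --pt "-8 0 0" --pt "-8 0 -8" --pt "-8 0 -18" --pt "-6 0 -22" --pt "0 0 -12" --twist '[0, 0, 0, 0, 0]' --jaw '[45, 45, 45, 45, 45]'

```text
time_s: 11.63
eef_pos: [0.4495, -0.0549, 0.1117]
orientation: [0.018, 0.706, 0.708, 0.03]
wrist_force: [0.3, -0.2, -0.1]
width: 0.0502
```

```bash
python3 st.py; python3 -c "
from h import *
plan([.514,-.245,.12],np.radians(82),10)
s=snap('wrist','w14')
s=snap('top','top14')"
```

```text
[ 0.4495 -0.0549  0.1117] xang 90.19 z [ 0.0673  0.0162 -0.9976] q [-0.408   0.3412  1.7957  0.0511  0.9499 -0.4393] F [ 0.3 -0.2 -0.1] w 0.0502 t 11.6333
from [ 0.4495 -0.0549  0.1117] a 1.5741 twist/row 0.0143 step 0.0201
[-19.0, 6.5, -0.7]
[-18.9, 6.7, -0.7]
[-18.8, 7.0, -0.7]
[-18.7, 7.3, -0.7]
[-18.6, 7.5, -0.7]
[-18.5, 7.8, -0.7]
[-18.4, 8.1, -0.7]
[-18.3, 8.3, -0.7]
[-18.2, 8.6, -0.7]
[-18.0, 8.8, -0.7]
```

View pics/w14.png

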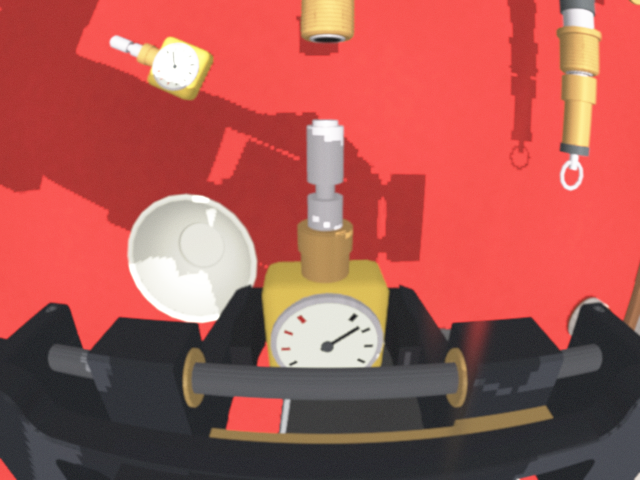

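The gauge is held, lifted and clear of the bowl. Carrying it to the tray.

>>> send_rows --pt "-19 6.5 -1" --pt "-19 6.7 -1" --pt "-19 7 -1" --pt "-18.8 7.3 -1" --pt "-18.7 7.5 -1" --pt "-18.5 7.8 -1" --pt "-18.4 8 -1" --pt "-18 8 -1" --twist '[0.014, 0.014, 0.014, 0.014, 0.014, 0.014, 0.014, 0.014]' --jaw '[45, 45, 45, 45, 45, 45, 45, 45]'

```text
time_s: 12.4
eef_pos: [0.4991, -0.21, 0.1162]
orientation: [0.013, 0.744, 0.667, 0.03]
wrist_force: [0.6, -0.3, -0.9]
width: 0.0507
```

```bash
python3 st.py; python3 -c "
from h import *
plan([.514,-.245,.10],np.radians(82),3)
s=snap('wrist','w15')
s=snap('scene','s15')
s=snap('top','top15')"
```

```text
[ 0.4991 -0.21    0.1162] xang 83.8 z [ 0.0623  0.0209 -0.9978] q [-0.6427  0.4698  1.5435  0.061   1.0916 -0.5608] F [ 0.6 -0.3 -0.9] w 0.0507 t 12.4
from [ 0.4991 -0.21    0.1162] a 1.4626 twist/row 0.0105 step 0.0138
[-11.2, 5.9, 5.4]
[-11.1, 6.0, 5.4]
[-11.1, 6.1, 5.4]
```

View pics/w15.png

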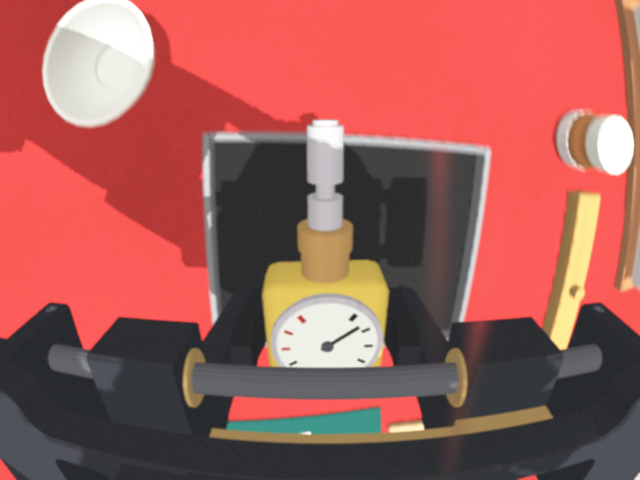

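View pics/s15.png

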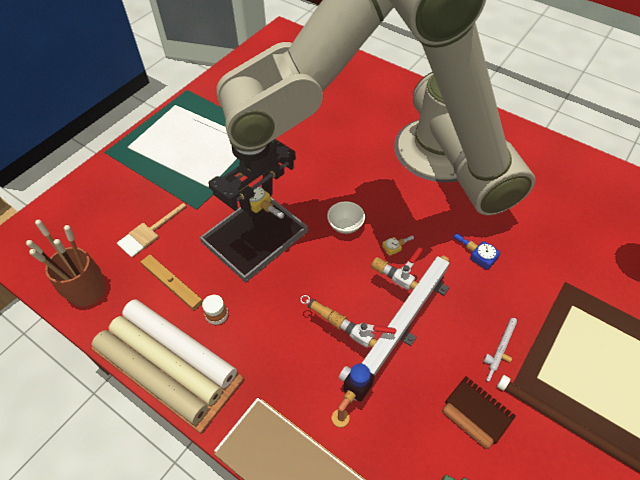

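```bash
python3 -c "
from h import *
s=load('w15')
a=onz(s,206,134,.022,True);b=onz(s,489,149,.022,True);print(a.round(4),b.round(4),np.linalg.norm(a-b))
t=(b-a)/np.linalg.norm(b-a); print(((a+b)/2-0.08*np.array([-t[1],t[0],0])).round(4),np.degrees(np.arctan2(t[1],t[0])))"
```

```text
[ 0.4354 -0.1281  0.022 ] [ 0.6285 -0.1582  0.022 ] 0.19545384025272847
[ 0.5196 -0.2222  0.022 ] -8.85341980498577
```

The two measurements agree: tray centre ≈ (0.519,-0.219), yaw ≈ -8.6°. Next, move over the target.

>>> send_rows --pt "-12 6 6" --pt "-12 6 6" --pt "-11 6 6" --pt "0 0 0" --twist '[0.014, 0.014, 0.014, 0]' --jaw '[45, 45, 45, 45]'

```text
time_s: 12.88
eef_pos: [0.5138, -0.2469, 0.095]
orientation: [0.011, 0.759, 0.651, 0.03]
wrist_force: [0.2, 0.2, -1.4]
width: 0.0502
```

```bash
python3 st.py; python3 -c "
from h import *
plan([.514,-.247,.035],np.radians(81.5),6)"
```

```text
[ 0.5138 -0.2469  0.095 ] xang 81.29 z [ 0.06    0.023  -0.9979] q [-0.6806  0.5404  1.4833  0.0629  1.0865 -0.5562] F [ 0.2  0.2 -1.4] w 0.0502 t 12.8833
from [ 0.5138 -0.2469  0.095 ] a 1.4189 twist/row -0.0006 step 0.01
[-0.3, -0.5, 10.0]
[-0.3, -0.5, 10.0]
[-0.3, -0.5, 10.0]
[-0.3, -0.5, 10.0]
[-0.3, -0.5, 10.0]
[-0.3, -0.5, 10.0]
```

>>> send_rows --pt "0 -0.5 11" --pt "0 -0.5 11" --pt "0 -0.5 11" --pt "0 -0.5 11" --pt "0 -0.5 10" --pt "0 0 4" --pt "0 0 0" --twist '[0, 0, 0, 0, 0, 0, 0]' --jaw '[45, 45, 45, 45, 45, 45, 45]'

```text
time_s: 13.47
eef_pos: [0.5151, -0.2454, 0.032]
orientation: [0.009, 0.759, 0.65, 0.03]
wrist_force: [0.1, 0.3, -0.6]
width: 0.0504
```

```bash
python3 st.py
```

```text
[ 0.5151 -0.2454  0.032 ] xang 81.25 z [ 0.0582  0.0249 -0.998 ] q [-0.6771  0.6291  1.5403  0.0691  0.9436 -0.5631] F [ 0.1  0.3 -0.6] w 0.0504 t 13.4667
```

```bash
python3 -c "
from h import *
s=snap('wrist','w16');t=snap('scene','s16')
cv2.imwrite('pics/c16.png',cv2.resize(t['image'][150:290,190:320,::-1],None,fx=4,fy=4,interpolation=2))"
```

```text
(no output)
```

View pics/c16.png

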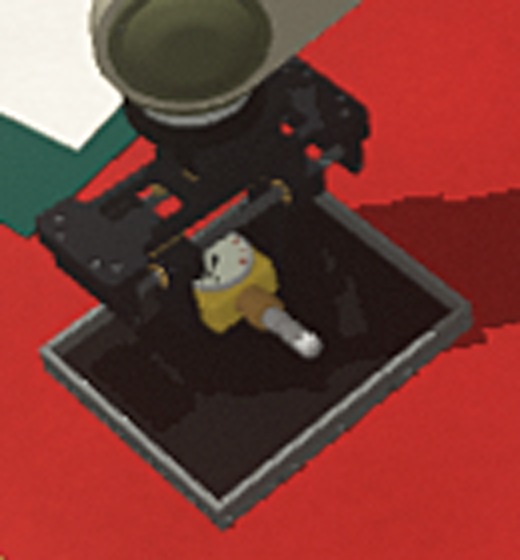

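View pics/w16.png

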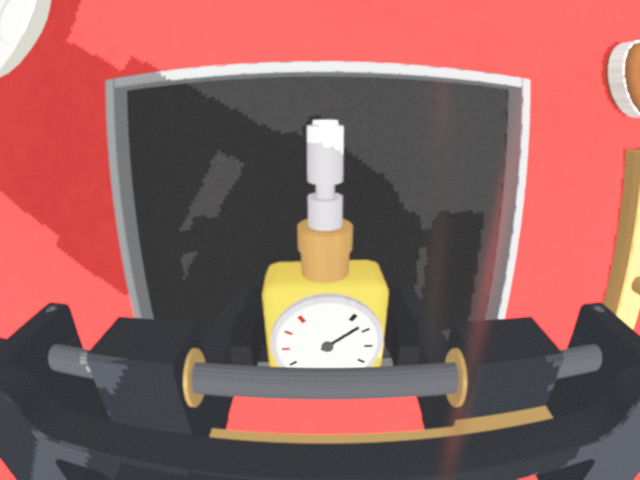

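The gauge is inside the tray walls, about 15 mm above the foam. Lowering it gently.

>>> send_rows --pt "0 0 5" --pt "0 0 4" --pt "0 0 3" --pt "0 0 0" --twist '[0, 0, 0, 0]' --jaw '[45, 45, 45, 45]'

```text
time_s: 13.9
eef_pos: [0.517, -0.246, 0.0217]
orientation: [0.012, 0.759, 0.65, 0.031]
wrist_force: [-0.2, -0.2, -1.1]
width: 0.0503
```

>>> send_rows --pt "0 0 2.5" --pt "0 0 2" --twist '[0, 0]' --jaw '[45, 45]'

```text
time_s: 14.07
eef_pos: [0.5175, -0.246, 0.0173]
orientation: [0.012, 0.759, 0.65, 0.031]
wrist_force: [-0.6, -0.5, -1.0]
width: 0.0506
```

>>> send_rows --pt "0 0 2" --pt "0 0 1.5" --twist '[0, 0]' --jaw '[45, 45]'

```text
time_s: 14.23
eef_pos: [0.5181, -0.2458, 0.0141]
orientation: [0.013, 0.759, 0.65, 0.031]
wrist_force: [-1.2, 3.6, 8.5]
width: 0.0501
```

>>> send_rows --pt "0 0 1.5" --pt "0 0 1" --twist '[0, 0]' --jaw '[45, 45]'

```text
time_s: 14.4
eef_pos: [0.5182, -0.2456, 0.0136]
orientation: [0.013, 0.759, 0.651, 0.031]
wrist_force: [-5.5, 1.6, 14.4]
width: 0.0501
```

Contact at TCP z 0.0136: the gauge's underside is on the foam and the finger tips are still above it. Opening.

>>> send_rows --pt "0 0 0" --pt "0 0 0" --pt "0 0 0" --pt "0 0 0" --pt "0 0 0" --twist '[0, 0, 0, 0, 0]' --jaw '[56, 59, 63, 68, 72]'

```text
time_s: 14.82
eef_pos: [0.5185, -0.246, 0.0144]
orientation: [0.014, 0.758, 0.651, 0.031]
wrist_force: [0.1, 0.0, 0.2]
width: 0.0632
```

```bash
python3 st.py; python3 -c "
from h import *
s=snap('wrist','w17')"
```

```text
[ 0.5185 -0.246   0.0144] xang 81.31 z [ 0.0652  0.019  -0.9977] q [-0.674   0.6572  1.5506  0.0712  0.8959 -0.565 ] F [0.1 0.  0.2] w 0.0632 t 14.8167
```

View pics/w17.png

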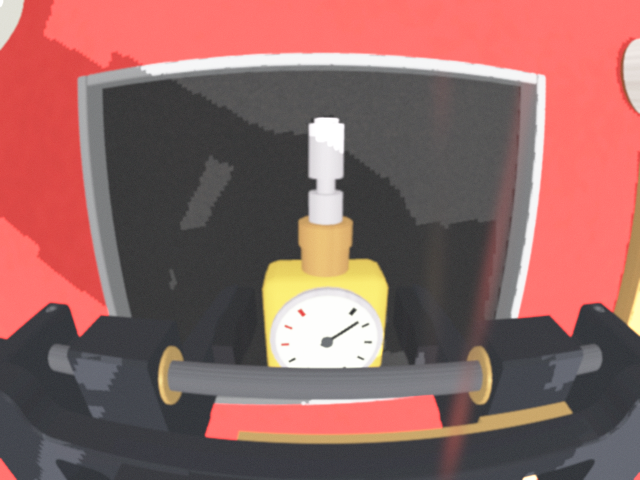

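Both fingers are free at a 63 mm opening, with zero force, and the gauge is settled. Rising straight up.

>>> send_rows --pt "0 0 -10" --pt "0 0 -20" --pt "0 0 -30" --pt "0 0 -35" --pt "0 0 -35" --pt "0 0 -30" --pt "0 0 0" --twist '[0, 0, 0, 0, 0, 0, 0]' --jaw '[72, 72, 72, 72, 72, 72, 72]'

```text
time_s: 15.45
eef_pos: [0.5067, -0.2487, 0.1829]
orientation: [0.012, 0.759, 0.651, 0.03]
wrist_force: [-0.3, -0.1, 0.3]
width: 0.0636
```

>>> send_rows --pt "-30 0 -20" --pt "-30 0 -20" --pt "-30 0 -10" --pt "0 0 0" --twist '[0, 0, 0, 0]' --jaw '[72, 72, 72, 72]'

```text
time_s: 15.78
eef_pos: [0.4889, -0.3398, 0.2354]
orientation: [0.013, 0.757, 0.652, 0.03]
wrist_force: [0.6, -0.4, 0.4]
width: 0.0632
```

```bash
python3 st.py; python3 -c "
from h import *
s=snap('wrist','w18');s=snap('scene','s18')
s=snap('top','top18')"
```

```text
[ 0.4889 -0.3398  0.2354] xang 81.53 z [ 0.0635  0.0191 -0.9978] q [-0.8318  0.4457  1.2025  0.0602  1.4649 -0.6887] F [ 0.6 -0.4  0.4] w 0.0632 t 15.7833
```

View pics/w18.png

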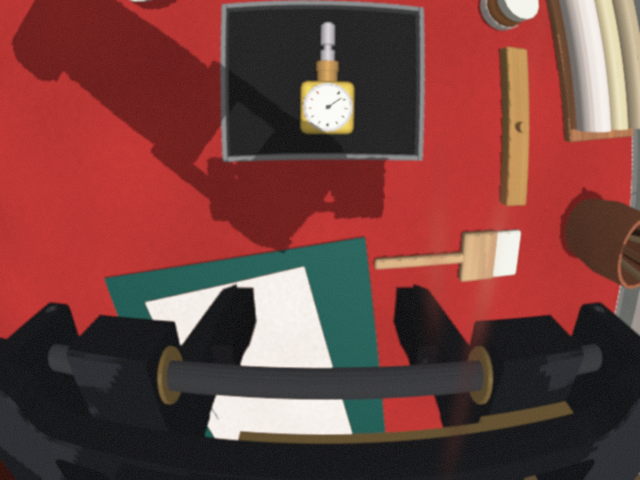

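View pics/s18.png

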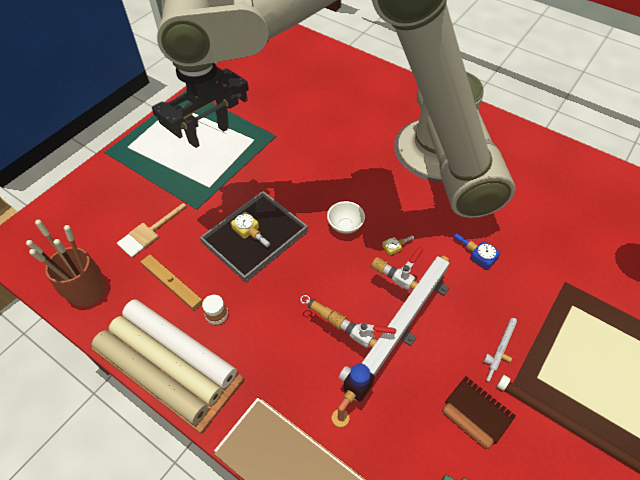

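View pics/top18.png

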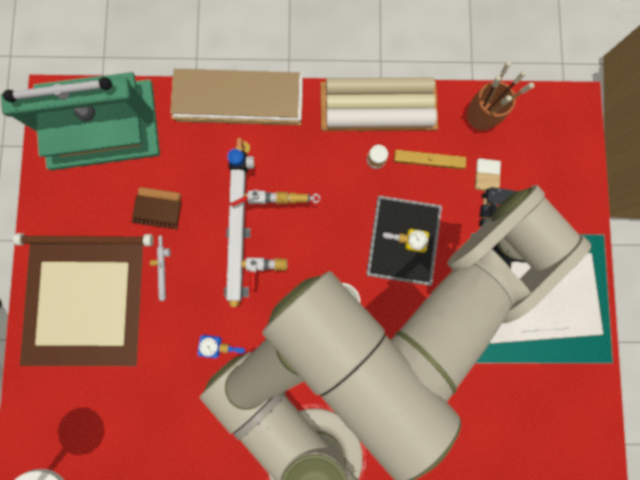

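The gauge lies dial up well inside the tray (wrist 328,107), and the rest of the scene looks unchanged. One last check compares the levers and bystanders before and after.

```bash
python3 -c "
import cv2,numpy as np
a=cv2.imread('pics/scene0.png');b=cv2.imread('pics/s18.png')
cv2.imwrite('pics/c18.png',np.hstack([cv2.resize(i[190:390,290:490],(400,400),interpolation=2) for i in (a,b)]))"
```

```text
(no output)
```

View pics/c18.png

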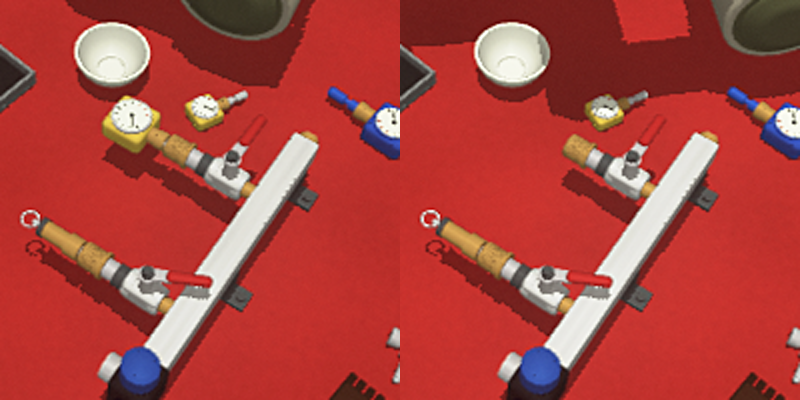

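Both levers, the relief valve, the bowl and the small gauge are unchanged, and the sleeve has gone forward again. Handing in.

```bash
python3 -c "
from rig import finish_job
print(finish_job())"
```

```text
the job is handed in; nothing more can be done
None
```

The yellow gauge is off its outlet and lying dial up inside the grey tray, and I handed the job in at about 16 s.

- **Valve:** The lever on the gauge's outlet measured square to within 1–2°. I pushed it against its stop to be sure. The force rose to 27 N without it moving, and it measured the same afterwards.
- **Removal:** I drew the sleeve back 8.5 mm to its stop, and the gauge sprang out. I gripped the box by its sides, pulled the nipple clear along the pipe, and set the gauge down in the tray with about 14 N of contact before letting go.
- **Last checks:** Both fingers were free of the gauge before I lifted away. In before-and-after pictures, both levers, the relief valve, the bowl and the small look-alike gauge look unchanged. The other bystanders were compared only by eye in the full views.
- **What disagreed:** The tool drifted to about 4° of tilt, most of it during the first descent to the sleeve, where it also stopped about 10 mm short and rose under null rows. I did not find the cause. The wrist force there stayed within about 1.5 N, and later descents were steady. The grasps held and the gauge looks flat in the last images, though I did not measure that.

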